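Index the board turntable to its next hole

TASK

Pull the spring-loaded index knob up out of its hole, swing the turntable anticlockwise (seen from above) and let the pin spring fully home in the next hole, not the one after it. Work gently: never force the pin against the plates, keep the circuit board untouched in its nest, and leave the other things on the bench alone.

Things in the scene. Friction and masses are not known exactly. Their poses are not given: they have to be found in the camera images.
- indexer: Rotary index stand, fixed to the bench: round grey base, diameter 320, 12 mm thick, with a 110 mm wide tongue reaching 265 mm from the axis. Origin: on the vertical turntable axis at bench height; z up; x points from the axis to the home hole, where the pin starts. Two arc-shaped plates lie on it under the knob's path; more than 25 N between pin and plates counts as forcing.
- home_hole (a point): Mouth of the home hole, 125 mm from the axis, 36 mm over the bench, in the first, steel arc plate, which reaches on anticlockwise to 26 degrees. There the aluminium arc plate, top 35 mm over the bench, comes out from under it and runs on to about 85 degrees with two holes, 24 degrees (0.42 rad) apart. All holes: diameter 11, at 125 mm from the axis; flat between them.
- turntable (a joint): Turn of the table, rad, anticlockwise seen from above positive, 0 at home, stop at 1.45. The next hole (the nearer of the aluminium plate's two) lies anywhere from 0.56 to 0.88 (32 to 51 degrees): the fitter clamps that plate anew for each batch, its angle is not reported and must be felt or seen. Friction under 2 N at the knob; it stays where it is left.
- nest (a point): Centre of the turntable's nest floor, on the axis, 48 mm over the bench. The table is an aluminium disc of diameter 170 with four corner walls 12 mm tall round the board, and an arm (top 52 mm over the bench, ending in a boss of diameter 34 that reaches up to 62 mm) that carries the plunger.
- plunger: Sprung index plunger in the arm's end, 125 mm from the axis: upright black knurled knob, diameter 25, 32 mm tall, on a steel pin. Origin: on the knob's axis at mid height, 91 mm over the bench with the pin fully home (knob 75 to 107 mm); x points away from the turntable axis. It moves only up and down, by 18 mm at most; spring and weight: 7 N down when home, 0.25 N more per mm of lift.
- pin_nose (a point): Lowest point of the pin (diameter 9, ball-shaped nose), 66 mm below the knob's origin. Home, it is 11 mm below the steel plate's top and would be 10 mm below the aluminium one's: lift 12 to 16 mm to free it. Let go between holes it rests on the plate, slides there with about 2.5 N of friction and drops in over a hole (1 mm play all round), whose wall then stops the table.
- board: Loose green circuit board, 102 x 76 mm, 31 mm tall with its parts, about 0.25 kg, lying in the nest; origin at the centre of its underside, 48 mm over the bench; long side along the turntable's arm.
- hexkey: Bystander: steel hex key, 90 x 25 mm bent bar 8 mm thick, lying on the tongue of the index stand. Origin at the underside.
- spool: Bystander: grey solder spool, diameter 54, 46 mm tall. Origin at the underside.
- heatsink: Bystander: finned aluminium heat sink, 70 x 50 x 32 mm. Origin at the underside.
- power_driver: Bystander: black pencil-shaped power screwdriver, 215 mm long, 34 mm thick, lying. Origin at the underside.
- spare_module: Bystander: small spare circuit board with a copper coil, 90 x 70 x 28 mm. Origin at the underside.
- screwdriver: Bystander: hand screwdriver, lying. Origin at the underside.
- flux_jar: Bystander: white jar, diameter 52, 60 mm tall. Origin at the underside.
There are look-alikes about, which are no part of the job. Leave any brown, pink or red look-alike of the board alone.

How it is judged (in metres and radians):
On the way, in this order (a step that is already met when the one before it is completed fails the run):
1. the pin is pulled up clear of the home hole while the table still stands at home (z of plunger in the frame of indexer above 0.1005 m and value of joint turntable between -0.1 and 0.1 rad), for 0.05 s.
2. the table is turned on with the pin out (z of plunger in the frame of indexer above 0.0985 m and value of joint turntable above 0.35 rad).
At the end, for the whole second after the job is handed in: The pin stands fully home (within 2.5 mm of its full depth) in the next hole, the table 0.53 to 0.91 rad past home and at rest; the board lies at rest in its nest, within 8 mm of its centre (value of joint turntable between 0.53 and 0.91 rad and z of plunger in the frame of indexer below 0.0935 m and velocity of joint turntable between -0.02 and 0.02 rad/s and distance between board and nest below 0.008 m and linear speed of board below 0.02 m/s); the robot touches nothing.
It fails at once if the pin is forced: more than 25 N between the plunger and the stand's plates (contact force between plunger and indexer above 25 N).
It fails at once if the robot touches the circuit board (over 1 N) (contact force between any of the arm, the fingers and board above 1 N).
It fails at once if a bystander is moved by more than 25 mm (distance of any of spool, heatsink, power_driver, spare_module, screwdriver, flux_jar, hexkey from where it was at the start of the episode above 0.025 m).
It also fails if it takes over 50 s, if anything falls off the work surface, if the arm or the gripper's body presses on something with over 40 N, if the wrist force passes 120 N, or if a joint passes its speed limit or range.

ROBOT

A 6-joint arm with a two-finger parallel gripper is mounted at the origin on the work surface. World frame = base frame: x ahead of the robot, y to its left, z up, the work surface at z = 0. Lengths are in mm, angles in degrees, forces in N, time in s.
With the tool pointing down it reaches from about 350 to 850 mm from the base axis. Payload 8.1 kg.
Tool frame: the origin (TCP) lies midway between the tips of the shut fingers; the grasp point (between the pads) lies grip_depth behind it (grip_depth is the distance from the TCP to the grasp point, in mm); z points along the fingers, y is the line along which they close (so a half turn about z gives the same grasp; the last joint's range is limited). The gripper opens to 85 mm and grips with 20 to 120 N. Pads are 22 mm wide; open, the fingers measure 114 mm over their backs; the gripper's body (76 mm by 85 mm) begins 54 mm behind the grasp point. The pads swing forward as they close: fully open they stand 13 mm farther back than shut.
Start: joints at [-81.612, 7.471, 85.268, -0, 87.261, -4.893], TCP at [137.858, -583.952, 231.292] pointing down, gripper open.
Joint ranges: [-169.43, 169.43], [-51.17, 129.36], [1.28, 143.12], [-76.62, 256.62], [0, 156.53], [-152.29, 152.29]. Speed limits (degrees/s): [136.94, 136.94, 159.86, 180, 180, 180].

INTERFACE

Orientations are given as [roll, pitch, yaw] about the fixed x, y, z axes, in that order (R = Rz(yaw) Ry(pitch) Rx(roll)).
In Python, from bench import sense, snapshot, hand_in, grip_depth gives the robot as it stands. The module is installed in compiled form; this text tells all that it offers.
- The arm moves only by the tool apply_moves, never from a script. Its argument "series" is text: rows parted by semicolons, each of 5 numbers parted by spaces: the shift along the tool's x, y, z each as a share of 0.3 m, from -1 to 1, then the turn about the tool's z as a share of 2 rad, from -1 to 1, then the gripper's target within -1 to 1 (shut at 1, half-way at 0, fully open at -1). In form: tx ty tz twist gripper; .... A call has 1 to 5 rows; each row shifts and turns the commanded pose from where the row before left it, along the tool's axes as they then stand; what a row does not reach is not made up. A row lasts 1/12 s, in which the tool goes at most 41.7 mm and 7.16 degrees, less where a joint would pass 70% of its speed; a pose out of reach is approached as far as the arm can. A call with a number of a shift or a turn outside -1 to 1 is refused whole. A call with a gripper value outside its range is refused whole. The fingers move at their own pace and stop on an object; "squeeze" is the grip in N (left out, the last holds). Time passes only in rows, so rows that do not move let the fingers close. It gives the time, the measured TCP pose, the force, the opening and the grip force at its end, in the units of the state.
- sense(): the state, without advancing time (a new reading comes with each control period).
- snapshot(name): name is "side" or "top"; returns a dict with "frame" (400x640x3 uint8, blue, green, red), "depth" (400x640 float32, mm along the optical axis (not along the pixel's ray), 0 where there is no reading), "intrinsics" (3x3 intrinsics, pixels), "dist" ([k1, k2, p1, p2, k3] as OpenCV has them; the pictures are not rectified), "extrinsics" (4x4, takes a point from camera to world coordinates). Camera axes: x right, y down, z forward; pixel columns grow to the right and rows downward; lengths in mm; the calibration is good to about 2 mm. A picture is of the moment at which its call begins.
- hand_in(): hands the job in; it is judged then, once.
The state is a dict: "time": time; "joint_pos": joint angles; "qd": joint speeds; "joint_efforts": joint torques, N m; "tool_pos": TCP position; "tcp_rot": TCP orientation; "ft_force": force on the tool from outside, world axes, zero at the start; "wrist_torque": the same for the moment, N m; "finger_gap": finger opening in mm; "grip_force": force on a finger pad.
Only numpy, scipy, OpenCV 4.12 (cv2) and the standard library are available. Lean on these libraries where they do the work, as an engineer would, in place of code of your own. Each camera call takes 0.05 s, during which the arm holds its last target. There are 200 camera calls.

## Working session

There is one attempt and no reset: what is moved stays moved. The work goes in short steps, Python scripts to look and compute and a tool call to move; the robot and the scene stay as the last step left them, time stands still between calls to the robot, and variables do not carry over. Pictures are saved under pics/ and viewed, at most 10 in all, crops included, and the job is handed in when it is done.

Besides the shell and the picture viewer there is one more tool, called after "Emit:" by a JSON object that holds its "method" and its "body", one argument or row to a line. apply_moves: Moves the arm, as the interface text tells. Its arguments: {"type":"object","properties":{"series":{"type":"string"},"squeeze":{"type":"number"}},"required":["series"]}

```bash
mkdir -p pics; cat > h.py <<'E'
import numpy as np, cv2, pickle
from bench import sense, snapshot, hand_in, grip_depth
def grab(n,tag):
    s=snapshot(n); pickle.dump(s,open(f'pics/{tag}.pkl','wb')); cv2.imwrite(f'pics/{tag}.png',s['frame']); return s
def load(tag): return pickle.load(open(f'pics/{tag}.pkl','rb'))
def w(s,u,v,z=None):
    p=cv2.undistortPoints(np.array([[[u,v]]],float),s['intrinsics'],s['dist'])[0,0]
    r=np.array([*p,1.]); E=s['extrinsics']
    if z is None: return (E@[*(r*s['depth'][int(round(v)),int(round(u))]),1])[:3]
    d=E[:3,:3]@r; o=E[:3,3]; return o+d*(z-o[2])/d[2]
def cloud(s):
    H,W=s['depth'].shape; g=np.stack(np.meshgrid(np.arange(W),np.arange(H)),-1).reshape(-1,1,2).astype(float)
    p=cv2.undistortPoints(g,s['intrinsics'],s['dist'])[:,0]
    r=np.c_[p,np.ones(len(p))]*s['depth'].reshape(-1,1)
    return (r@s['extrinsics'][:3,:3].T+s['extrinsics'][:3,3]).reshape(H,W,3)
E
python3 - <<'E'
from h import *
print(grip_depth, sense())
for n in('top','side'):
    s=grab(n,n+'0'); print(n,s['extrinsics'][:3].round(2).tolist(),s['intrinsics'].tolist())
E
```

```text
18.700000000000003 {'time': 0.0, 'joint_pos': array([-8.16117573e+01,  7.51664221e+00,  8.53285250e+01,  2.53912013e-04,
        8.72605709e+01, -4.89157976e+00]), 'qd': array([-0.10929425, -0.03537045,  0.00060594,  0.00999823,  0.04792739,
       -0.02134162]), 'joint_efforts': array([-3.30613846e-03, -5.69417632e+01, -5.00554132e+01, -2.76663895e-04,
        1.50699634e-02, -1.31412355e-05]), 'tool_pos': array([ 137.78370378, -583.41174499,  230.23565642]), 'tcp_rot': array([-1.79894669e+02, -9.26900633e-03,  1.32798016e+01]), 'ft_force': array([-0.17784216,  0.97081594, -0.01673306]), 'wrist_torque': array([ 0.00795444,  0.01372515, -0.02507694]), 'grip_force': 0.0, 'finger_gap': 85.53949948615785}
top [[-0.01, -1.0, 0.06, 471.15], [-1.0, 0.01, 0.01, 46.66], [-0.01, -0.06, -1.0, 1066.74]] [[365.83072372866144, 0.0, 319.02786930970194], [0.0, 365.83072372866144, 206.03719393836997], [0.0, 0.0, 1.0]]
side [[-0.91, -0.26, 0.33, 139.86], [-0.42, 0.57, -0.71, 841.79], [-0.0, -0.78, -0.63, 798.18]] [[411.6146167498506, 0.0, 325.61030989935995], [0.0, 411.6146167498506, 192.69563935085534], [0.0, 0.0, 1.0]]
```

View pics/top0.png

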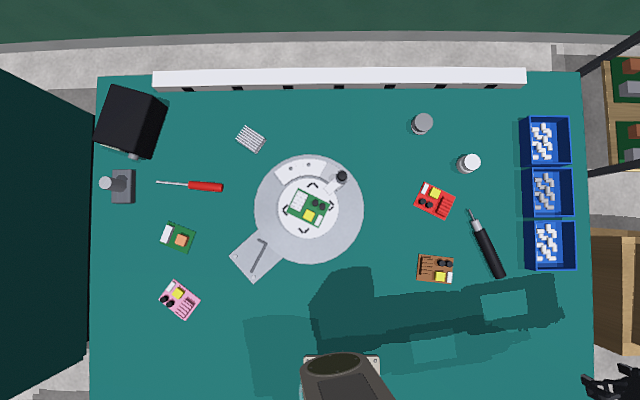

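View pics/side0.png

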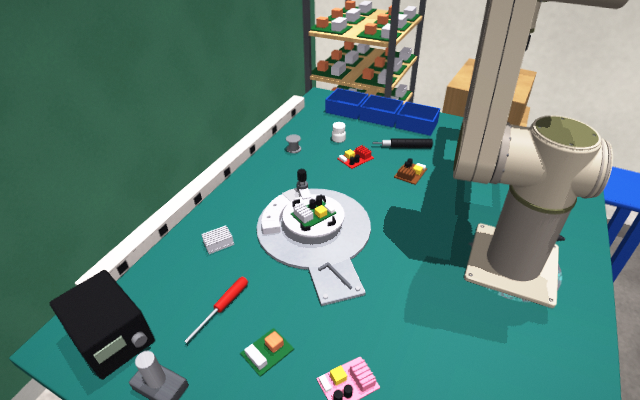

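```bash
python3 - <<'E'
from h import *
s=load('top0'); c=s['frame'][145:285,225:375]
cv2.imwrite('pics/c.png',cv2.resize(c,None,fx=4,fy=4,interpolation=cv2.INTER_CUBIC))
P=cloud(s); sub=P[140:280,240:375]; z=sub[...,2]
# disc floor boundary: fit circle to base (z ~12)
m=(np.abs(P[...,2]-12)<5); m[:140]=0;m[285:]=0;m[:,:245]=0;m[:,375:]=0
pts=P[m][:,:2]
# top knob
k=(P[...,2]>98)&(P[...,2]<115); k[:150]=0;k[200:]=0;k[:,:325]=0;k[:,360:]=0
print('knob',k.sum(),P[k].mean(0),P[k].min(0),P[k].max(0))
from scipy.optimize import least_squares
# outer rim points: per-angle extremes
c0=w(s,309,209,12)[:2]; a=np.arctan2(*(pts-c0).T[::-1]); r=np.hypot(*(pts-c0).T)
rim=[]
for b in np.linspace(-np.pi,np.pi,73)[:-1]:
    q=(np.abs(a-b)<0.04)
    if q.any() and r[q].max()<180: i=np.where(q)[0][r[q].argmax()]; rim.append(pts[i])
rim=np.array(rim)
f=least_squares(lambda p:np.hypot(*(rim-p[:2]).T)-p[2],[*c0,160],loss='soft_l1'); print('axis',f.x,len(rim),c0)
E
```

```text
knob 76 [612.42816837  -4.0132427  104.7476251 ] [600.1499664  -16.40433549  99.10473424] [624.01464794   7.71359969 108.97753891]
axis [530.61896683  90.37813341 157.58161299] 60 [528.7555185   88.55299473]
```

View pics/c.png

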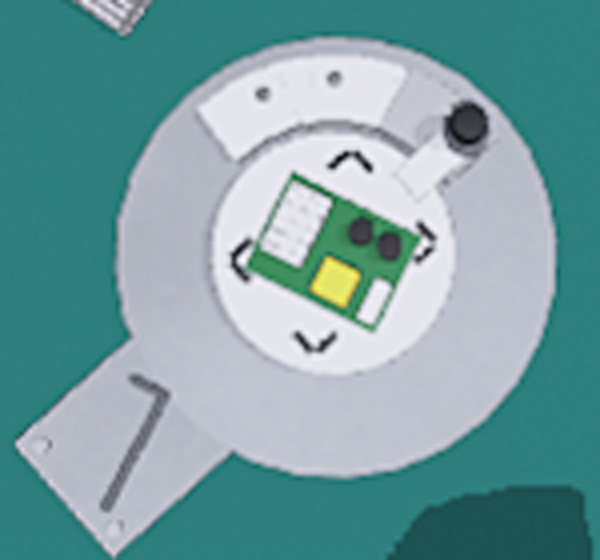

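The crop shows the knob at (468,124), with the next hole at (334,78) and the one after at (263,94). I'm computing the angles.

```bash
python3 - <<'E'
from h import *
s=load('top0'); A=np.array([530.6,90.4])
k=np.array([612.4,-4.]); th0=np.arctan2(*(k-A)[::-1]); print('home deg',np.degrees(th0),np.hypot(*(k-A)))
for c in((334,78),(263,94)):
    p=w(s,225+(c[0]+.5)/4-.5,145+(c[1]+.5)/4-.5,35)[:2]; d=p-A
    print(p,np.hypot(*d),np.degrees(np.arctan2(d[1],d[0])-th0))
print(w(s,225+468.5/4-.5,145+124.5/4-.5,107), sense()['tool_pos'])
E
```

```text
home deg -49.0902385255092 124.91036786432099
[655.57360236  89.60136632] 124.97615413153255 48.724099470755654
[644.50749172 140.26238031] 124.34296779886066 72.73137439294744
[611.28769848  -1.81839067 107.        ] [ 137.78036226 -583.44947539  230.33025951]
```

```bash
cat >> h.py <<'E'
A=np.array([530.6,90.4]); TH0=-49.1
def plan(poses,g,start=None):
    """rows taking the tool (pointing down) through (x,y,z,yaw) poses; yaw=tool x direction in world"""
    if start is None:
        st=sense(); start=[*st['tool_pos'],st['tcp_rot'][2]]
    c=np.array(start,float); rows=[]
    for t in poses:
        t=np.array(t,float); d=t-c; d[3]=(d[3]+180)%360-180 if abs(d[3])>180 else d[3]
        n=int(max(1,np.ceil(np.linalg.norm(d[:3])/39),np.ceil(abs(d[3])/6.9)))
        for i in range(n):
            e=(t-c)/(n-i); e[3]=((t-c)[3]+540)%360-180; e[3]/=(n-i)
            a=np.radians(c[3]); x=np.array([np.cos(a),np.sin(a)]); y=np.array([np.sin(a),-np.cos(a)])
            r=np.round([e[:2]@x/300,e[:2]@y/300,-e[2]/300,-np.radians(e[3])/2],3)
            rows.append(r); c[:2]+=300*(r[0]*x+r[1]*y); c[2]-=300*r[2]; c[3]-=np.degrees(2*r[3])
    for i in range(0,len(rows),5): print('; '.join(' '.join(f'{v:g}' for v in [*r,g]) for r in rows[i:i+5]))
    print('end',c.round(1))
E
python3 - <<'E'
from h import *
plan([(612.4,-4,200,130.9)],-1)
E
```

```text
0.099 -0.076 0.005 -0.051 -1; 0.106 -0.065 0.005 -0.051 -1; 0.113 -0.054 0.005 -0.051 -1; 0.117 -0.042 0.005 -0.051 -1; 0.121 -0.03 0.005 -0.051 -1
0.124 -0.018 0.005 -0.051 -1; 0.125 -0.005 0.005 -0.051 -1; 0.125 0.008 0.005 -0.051 -1; 0.123 0.02 0.005 -0.052 -1; 0.12 0.033 0.005 -0.051 -1
0.116 0.045 0.005 -0.052 -1; 0.111 0.057 0.005 -0.051 -1; 0.105 0.068 0.005 -0.052 -1; 0.097 0.078 0.005 -0.051 -1; 0.089 0.088 0.005 -0.052 -1
0.079 0.097 0.005 -0.051 -1; 0.069 0.104 0.005 -0.052 -1; 0.058 0.111 0.005 -0.051 -1; 0.046 0.116 0.006 -0.052 -1; 0.034 0.12 0.005 -0.051 -1
end [612.4  -4.  200.  130.9]
```

Emit:
{"method": "apply_moves", "body": {
  "series": "0.099 -0.076 0.005 -0.051 -1; 0.106 -0.065 0.005 -0.051 -1; 0.113 -0.054 0.005 -0.051 -1; 0.117 -0.042 0.005 -0.051 -1; 0.121 -0.03 0.005 -0.051 -1"
}}

```text
time: 0.52
tool_pos: [257.1, -437.7, 223.1]
tcp_rot: [-180.0, -0.0, 42.8]
ft_force: [0.7, 0.2, 0.8]
finger_gap: 85.3
grip_force: 0.0
```

Emit:
{"method": "apply_moves", "body": {
  "series": "0.124 -0.018 0.005 -0.051 -1; 0.125 -0.005 0.005 -0.051 -1; 0.125 0.008 0.005 -0.051 -1; 0.123 0.02 0.005 -0.052 -1; 0.12 0.033 0.005 -0.051 -1"
}}

```text
time: 0.93
tool_pos: [375.9, -292.7, 216.0]
tcp_rot: [-180.0, -0.0, 72.1]
ft_force: [1.4, 0.7, -0.3]
finger_gap: 85.3
grip_force: 0.0
```

Emit:
{"method": "apply_moves", "body": {
  "series": "0.116 0.045 0.005 -0.052 -1; 0.111 0.057 0.005 -0.051 -1; 0.105 0.068 0.005 -0.052 -1; 0.097 0.078 0.005 -0.051 -1; 0.089 0.088 0.005 -0.052 -1"
}}

```text
time: 1.35
tool_pos: [494.5, -147.8, 208.4]
tcp_rot: [-180.0, -0.0, 101.7]
ft_force: [-0.1, 0.1, -1.6]
finger_gap: 85.6
grip_force: 0.0
```

Emit:
{"method": "apply_moves", "body": {
  "series": "0.079 0.097 0.005 -0.051 -1; 0.069 0.104 0.005 -0.052 -1; 0.058 0.111 0.005 -0.051 -1; 0.046 0.116 0.006 -0.052 -1; 0.034 0.12 0.005 -0.051 -1"
}}

```text
time: 1.77
tool_pos: [613.0, -2.7, 200.3]
tcp_rot: [-180.0, -0.0, 131.2]
ft_force: [0.8, -0.9, -0.3]
finger_gap: 85.5
grip_force: 0.0
```

Emit:
{"method": "apply_moves", "body": {
  "series": "0 0 0 0 -1; 0 0 0 0 -1; 0 0 0 0 -1"
}}

```text
time: 2.02
tool_pos: [611.9, -4.5, 200.2]
tcp_rot: [-179.9, -0.0, 130.8]
ft_force: [-0.5, 0.4, -0.1]
finger_gap: 85.1
grip_force: 0.0
```

```bash
python3 - <<'E'
from h import *
plan([(612.4,-4,105,130.9)],-1)
E
```

```text
0 0.001 0.106 -0 -1; 0 0.001 0.106 -0 -1; 0 0 0.105 -0.001 -1
end [612.4  -4.2 105.1 130.9]
```

Emit:
{"method": "apply_moves", "body": {
  "series": "0 0.001 0.106 0 -1; 0 0.001 0.106 0 -1; 0 0 0.105 0 -1; 0 0 0.06 0 -1; 0 0 0.04 0 -1"
}}

```text
time: 2.43
tool_pos: [610.3, -5.5, 72.9]
tcp_rot: [-179.8, -0.2, 130.7]
ft_force: [0.3, 0.3, -0.0]
finger_gap: 85.6
grip_force: 0.0
```

Emit:
{"method": "apply_moves", "body": {
  "series": "0 0 0 0 -1; 0 0 0 0 -0.2; 0 0 0 0 -0.2; 0 0 0 0 -0.2; 0 0 0 0 -0.2",
  "squeeze": 20
}}

```text
time: 2.85
tool_pos: [614.2, -4.3, 77.9]
tcp_rot: [179.9, 0.1, 130.8]
ft_force: [0.2, 0.1, -0.5]
finger_gap: 50.9
grip_force: 0.0
```

```bash
python3 - <<'E'
from h import *
s=grab('top','top1'); c=s['frame'][120:260,240:400]
s2=grab('side','side1'); d=s2['frame'][140:260,230:370]
a=cv2.resize(c,(640,560)); cv2.imwrite('pics/d.png',cv2.resize(d,(700,600),interpolation=cv2.INTER_CUBIC))
print(sense())
E
```

```text
{'time': 2.95, 'joint_pos': array([-5.17276955e+00,  1.63507542e+01,  9.17293840e+01,  2.26040062e-03,
        7.18081275e+01, -4.60261553e+01]), 'qd': array([ 8.87603859e-02,  3.65126023e-01,  3.44030226e-01,  1.17057585e-02,
       -1.36094792e-02, -3.53118628e-04]), 'joint_efforts': array([-8.17242684e-02, -6.11496949e+01, -4.63243318e+01, -6.14404766e-03,
       -1.25415553e-02,  9.70370420e-04]), 'tool_pos': array([613.70352474,  -4.13422332,  77.16854147]), 'tcp_rot': array([1.79920873e+02, 7.89183220e-02, 1.30852628e+02]), 'ft_force': array([-0.66749056,  1.0108952 , -0.08426343]), 'wrist_torque': array([0.00077773, 0.00039049, 0.04228597]), 'grip_force': 0.0, 'finger_gap': 51.3427647338322}
```

View pics/d.png

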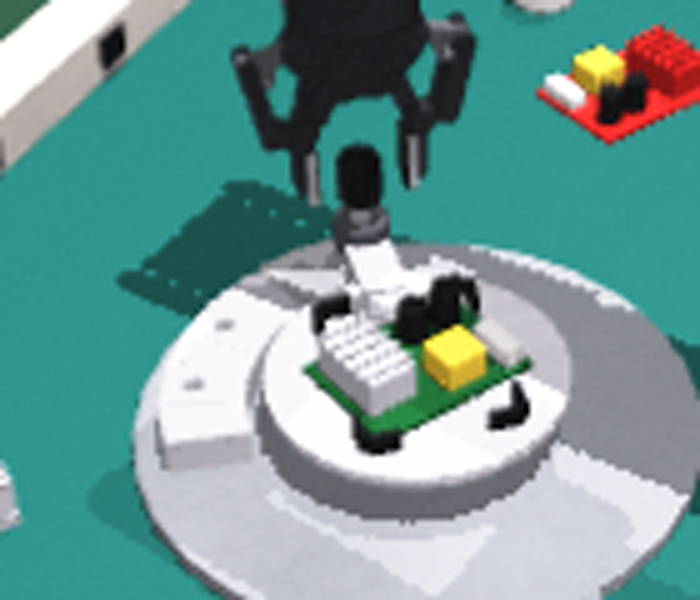

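Emit:
{"method": "apply_moves", "body": {
  "series": "0 0 0 0 0.1; 0 0 0 0 0.1; 0 0 0 0 0.25; 0 0 0 0 0.25; 0 0 0 0 0.25",
  "squeeze": 20
}}

```text
time: 3.37
tool_pos: [612.8, -4.1, 75.8]
tcp_rot: [-180.0, -0.0, 130.9]
ft_force: [-0.5, -0.5, -0.7]
finger_gap: 32.4
grip_force: 0.0
```

Emit:
{"method": "apply_moves", "body": {
  "series": "0 0 0 0 0.3; 0 0 0 0 0.3; 0 0 0 0 0.33; 0 0 0 0 0.33"
}}

```text
time: 3.7
tool_pos: [612.9, -4.1, 75.9]
tcp_rot: [-180.0, -0.0, 130.9]
ft_force: [1.1, 0.2, -1.1]
finger_gap: 28.8
grip_force: 0.0
```

Emit:
{"method": "apply_moves", "body": {
  "series": "0 0 0 0 0.35; 0 0 0 0 0.35; 0 0 0 0 0.36; 0 0 0 0 0.36"
}}

```text
time: 4.03
tool_pos: [613.0, -4.0, 75.9]
tcp_rot: [180.0, 0.0, 130.9]
ft_force: [0.3, 1.0, 0.0]
finger_gap: 27.2
grip_force: 0.5
```

Emit:
{"method": "apply_moves", "body": {
  "series": "0 0 0 0 0.38; 0 0 0 0 0.38; 0 0 0 0 0.39; 0 0 0 0 0.39"
}}

```text
time: 4.37
tool_pos: [613.1, -4.0, 76.0]
tcp_rot: [180.0, 0.0, 130.9]
ft_force: [2.2, 0.9, -0.1]
finger_gap: 26.4
grip_force: 0.8
```

Emit:
{"method": "apply_moves", "body": {
  "series": "0 0 0 0 0.42; 0 0 0 0 0.42; 0 0 0 0 0.44; 0 0 0 0 0.44"
}}

```text
time: 4.7
tool_pos: [613.1, -4.0, 76.1]
tcp_rot: [180.0, 0.0, 130.9]
ft_force: [1.3, 1.6, 0.6]
finger_gap: 24.3
grip_force: 19.6
```

Emit:
{"method": "apply_moves", "body": {
  "series": "0 0 0 0 1; 0 0 0 0 1; 0 0 0 0 1",
  "squeeze": 45
}}

```text
time: 4.95
tool_pos: [613.1, -4.0, 76.2]
tcp_rot: [180.0, 0.0, 130.9]
ft_force: [0.2, 1.4, 2.2]
finger_gap: 23.4
grip_force: 44.0
```

Emit:
{"method": "apply_moves", "body": {
  "series": "0 0 -0.01 0 1; 0 0 -0.01 0 1; 0 0 -0.01 0 1; 0 0 0 0 1; 0 0 0 0 1"
}}

```text
time: 5.37
tool_pos: [612.6, -4.4, 83.7]
tcp_rot: [-180.0, -0.0, 130.8]
ft_force: [5.3, -0.2, -7.7]
finger_gap: 23.4
grip_force: 45.0
```

Emit:
{"method": "apply_moves", "body": {
  "series": "0 0 -0.008 0 1; 0 0 -0.008 0 1; 0 0 -0.006 0 1; 0 0 0 0 1; 0 0 0 0 1"
}}

```text
time: 5.78
tool_pos: [612.0, -4.8, 89.7]
tcp_rot: [-179.9, -0.0, 130.8]
ft_force: [4.9, -2.1, -10.4]
finger_gap: 23.8
grip_force: 44.8
```

```bash
python3 - <<'E'
from h import *
s=grab('side','side2'); d=s['frame'][150:230,260:360]
cv2.imwrite('pics/e.png',cv2.resize(d,(750,600),interpolation=cv2.INTER_CUBIC))
st=sense(); print(st['tool_pos'],st['ft_force'])
for n in('side1','side2'):
    P=cloud(load(n)); f=P.reshape(-1,3)
E
```

```text
[612.03005188  -4.81917226  89.655753  ] [ 5.96389031 -2.37517383 -9.97093454]
```

View pics/e.png

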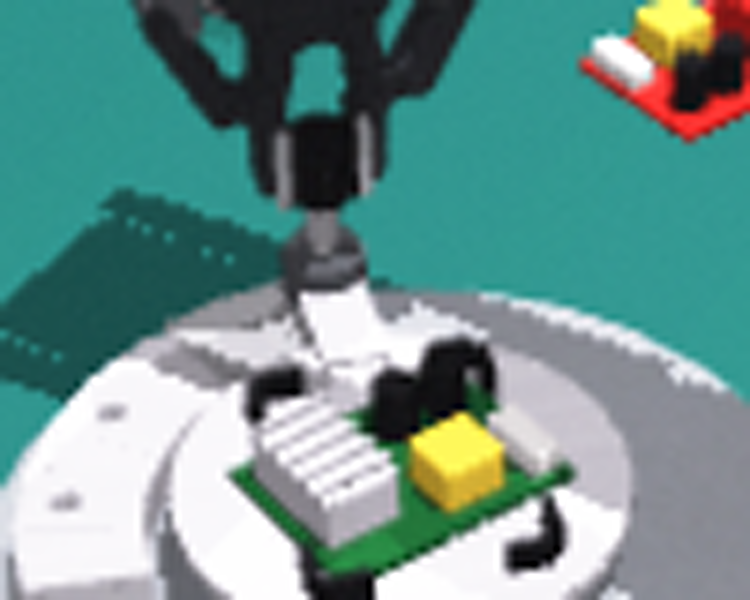

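```bash
cat >> h.py <<'E'
def arc(a0,degs,z,g,r=125.2,yawoff=0.3):
    p=lambda a:(A[0]+r*np.cos(np.radians(a)),A[1]+r*np.sin(np.radians(a)),z,a+180+yawoff)
    a=a0+np.cumsum(degs); plan([p(x) for x in a],1,start=p(a0))
E
python3 - <<'E'
from h import *
arc(-49.5,[1,2,3,3,3,3.5,3.5,3.5,3.5,3.5,3,3,2.5,2,1.4],90,1)
E
```

```text
0 0.007 -0 -0.009 1; 0 0.015 -0 -0.017 1; 0.001 0.022 -0 -0.026 1; 0 0.022 -0 -0.027 1; 0.001 0.021 -0 -0.026 1
0 0.026 -0 -0.03 1; 0.001 0.025 -0 -0.031 1; 0.001 0.026 -0 -0.03 1; 0 0.025 -0 -0.031 1; 0.001 0.026 -0 -0.03 1
0 0.022 -0 -0.027 1; 0.001 0.021 -0 -0.026 1; 0 0.019 -0 -0.022 1; 0 0.014 -0 -0.017 1; 0 0.01 -0 -0.012 1
end [654.6  72.6  90.  172.2]
```

Emit:
{"method": "apply_moves", "body": {
  "series": "0 0 -0.002 0 1; 0 0 -0.002 0 1; 0 0 0 0 1"
}}

```text
time: 6.08
tool_pos: [612.0, -4.8, 90.8]
tcp_rot: [-179.9, -0.0, 130.8]
ft_force: [5.0, -1.9, -10.0]
finger_gap: 23.7
grip_force: 44.8
```

Emit:
{"method": "apply_moves", "body": {
  "series": "0 0.007 0 -0.009 1; 0 0.015 0 -0.017 1; 0.001 0.022 0 -0.026 1; 0 0.022 0 -0.027 1; 0.001 0.021 0 -0.026 1"
}}

```text
time: 6.5
tool_pos: [629.9, 14.0, 90.6]
tcp_rot: [-179.9, -0.1, 143.0]
ft_force: [4.3, -3.1, -10.0]
finger_gap: 23.7
grip_force: 44.7
```

Emit:
{"method": "apply_moves", "body": {
  "series": "0 0.026 0 -0.03 1; 0.001 0.025 0 -0.031 1; 0.001 0.026 0 -0.03 1; 0 0.025 0 -0.031 1; 0.001 0.026 0 -0.03 1"
}}

```text
time: 6.92
tool_pos: [648.5, 47.7, 90.6]
tcp_rot: [-179.9, -0.1, 160.4]
ft_force: [5.9, -2.8, -9.9]
finger_gap: 23.7
grip_force: 44.8
```

Emit:
{"method": "apply_moves", "body": {
  "series": "0 0.022 0 -0.027 1; 0.001 0.021 0 -0.026 1; 0 0.019 0 -0.022 1; 0 0.014 0 -0.017 1; 0 0.005 0 -0.006 1"
}}

```text
time: 7.33
tool_pos: [654.6, 71.8, 90.6]
tcp_rot: [-179.9, -0.1, 171.7]
ft_force: [6.3, -1.2, -10.1]
finger_gap: 23.9
grip_force: 44.8
```

Emit:
{"method": "apply_moves", "body": {
  "series": "0 0 0 0 1; 0 0 0 0 1; 0 0 0 0 1"
}}

```text
time: 7.58
tool_pos: [654.6, 71.9, 90.7]
tcp_rot: [-180.0, -0.1, 171.5]
ft_force: [5.0, 1.2, -9.9]
finger_gap: 23.6
grip_force: 44.9
```

```bash
python3 - <<'E'
from h import *
st=sense(); d=st['tool_pos'][:2]-A; print(st['tool_pos'],st['tcp_rot'],st['ft_force'],np.hypot(*d),np.degrees(np.arctan2(d[1],d[0]))-TH0)
E
```

```text
[654.63443641  71.90399514  90.69394024] [-1.79982404e+02 -1.01177914e-01  1.71544200e+02] [ 4.95493955  1.24142808 -9.85601572] 125.40591537604872 40.61855619112122
```

Emit:
{"method": "apply_moves", "body": {
  "series": "0 0 0.005 0 1; 0 0 0.005 0 1; 0 0 0 0 1; 0 0 0 0 1"
}}

```text
time: 7.92
tool_pos: [654.6, 71.9, 87.8]
tcp_rot: [-180.0, -0.1, 171.5]
ft_force: [5.3, 1.4, -9.8]
finger_gap: 24.1
grip_force: 44.9
```

Emit:
{"method": "apply_moves", "body": {
  "series": "0 0 0.003 0 1; 0 0 0 0 1; 0 0 0 0 1"
}}

```text
time: 8.17
tool_pos: [654.6, 71.9, 86.9]
tcp_rot: [-180.0, -0.1, 171.5]
ft_force: [5.0, 0.6, -9.8]
finger_gap: 24.2
grip_force: 44.9
```

Emit:
{"method": "apply_moves", "body": {
  "series": "0 0 0.002 0 1; 0 0 0 0 1; 0 0 0 0 1"
}}

```text
time: 8.42
tool_pos: [654.6, 71.8, 86.4]
tcp_rot: [-180.0, -0.1, 171.5]
ft_force: [6.2, 1.1, -9.3]
finger_gap: 23.6
grip_force: 45.0
```

Emit:
{"method": "apply_moves", "body": {
  "series": "0 0 0.002 0 1; 0 0 0 0 1; 0 0 0 0 1"
}}

```text
time: 8.67
tool_pos: [654.6, 71.9, 86.2]
tcp_rot: [-180.0, -0.1, 171.5]
ft_force: [4.6, 0.6, -9.5]
finger_gap: 23.9
grip_force: 45.1
```

Emit:
{"method": "apply_moves", "body": {
  "series": "0 0 0.002 0 1; 0 0 0 0 1; 0 0 0 0 1"
}}

```text
time: 8.92
tool_pos: [654.7, 71.9, 86.3]
tcp_rot: [-180.0, -0.1, 171.5]
ft_force: [2.7, 1.3, -8.8]
finger_gap: 23.6
grip_force: 45.1
```

Emit:
{"method": "apply_moves", "body": {
  "series": "0 0 0.002 0 1; 0 0 0 0 1; 0 0 0 0 1"
}}

```text
time: 9.17
tool_pos: [654.7, 71.9, 86.1]
tcp_rot: [-180.0, -0.1, 171.5]
ft_force: [-0.5, 1.3, -7.9]
finger_gap: 23.8
grip_force: 45.1
```

Emit:
{"method": "apply_moves", "body": {
  "series": "0 0 0 0 0.38; 0 0 0 0 0.36; 0 0 0 0 0.33; 0 0 0 0 0.3; 0 0 0 0 0.3",
  "squeeze": 20
}}

```text
time: 9.58
tool_pos: [655.9, 71.8, 87.3]
tcp_rot: [180.0, 0.1, 171.5]
ft_force: [-0.3, 0.2, -0.2]
finger_gap: 29.6
grip_force: 0.0
```

Emit:
{"method": "apply_moves", "body": {
  "series": "0 0 0.007 0 0.3; 0 0 0.007 0 0.3; 0 0 0 0 0.3; 0 0 0 0 0.3"
}}

```text
time: 9.92
tool_pos: [655.0, 71.8, 81.8]
tcp_rot: [-180.0, -0.0, 171.5]
ft_force: [-0.6, -0.5, 0.7]
finger_gap: 30.1
grip_force: 0.0
```

```bash
python3 - <<'E'
from h import *
s=grab('side','side3'); d=s['frame'][150:230,260:360]
cv2.imwrite('pics/f.png',cv2.resize(d,(750,600),interpolation=cv2.INTER_CUBIC))
st=sense(); d=st['tool_pos'][:2]-A; print(st['tool_pos'],np.hypot(*d),np.degrees(np.arctan2(d[1],d[0]))-TH0)
a0=np.degrees(np.arctan2(d[1],d[0])); arc(a0,[1]*10,80,.3,r=np.hypot(*d),yawoff=0)
E
```

```text
[655.1192962   71.88885084  81.94222664] 125.88771889638595 40.64428621350166
0 0.007 -0 -0.009 1; 0 0.008 -0 -0.008 1; 0 0.007 -0 -0.009 1; 0 0.007 -0 -0.009 1; 0 0.008 -0 -0.009 1
0 0.007 -0 -0.008 1; 0 0.007 -0 -0.009 1; 0.001 0.008 -0 -0.009 1; -0 0.007 -0 -0.009 1; -0 0.007 -0 -0.008 1
end [656.3  93.7  80.  181.5]
```

View pics/f.png

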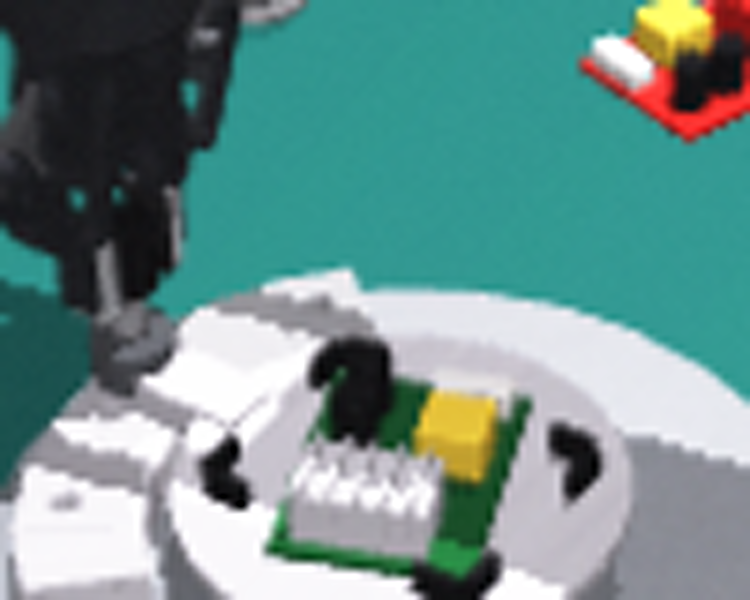

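Emit:
{"method": "apply_moves", "body": {
  "series": "0 0.007 0 -0.009 0.3; 0 0.008 0 -0.008 0.3; 0 0.007 0 -0.009 0.3; 0 0.007 0 -0.009 0.3; 0 0.008 0 -0.009 0.3"
}}

```text
time: 10.38
tool_pos: [656.3, 81.4, 82.2]
tcp_rot: [-179.9, -0.0, 176.7]
ft_force: [-2.4, -7.8, 1.4]
finger_gap: 30.2
grip_force: 4.0
```

Emit:
{"method": "apply_moves", "body": {
  "series": "0 0.004 0 -0.004 0.3; 0 0.004 0 -0.004 0.3; 0 0.004 0 -0.004 0.3; 0 0.004 0 -0.004 0.3; 0 0 0 0 0.3"
}}

```text
time: 10.8
tool_pos: [656.8, 88.1, 82.2]
tcp_rot: [180.0, 0.0, 178.5]
ft_force: [0.7, 1.0, 0.6]
finger_gap: 29.9
grip_force: 0.0
```

```bash
python3 - <<'E'
from h import *
s=grab('side','side4'); d=s['frame'][140:240,230:355]
cv2.imwrite('pics/g.png',cv2.resize(d,(750,600),interpolation=cv2.INTER_CUBIC))
E
```

```text
(no output)
```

View pics/g.png

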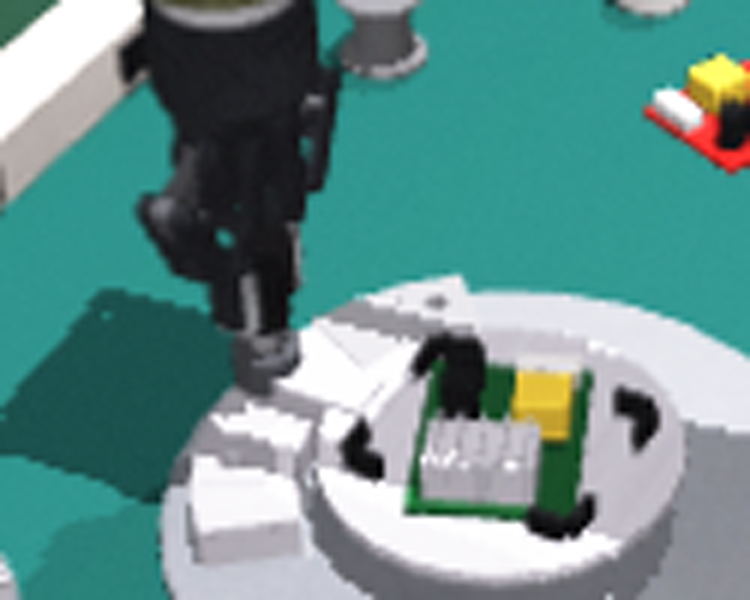

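The picture shows the knob's arm at about (265,350), almost over the next hole. I can't tell whether the pin has dropped, so I'll push gently on and feel for the wall.

Emit:
{"method": "apply_moves", "body": {
  "series": "0 0.004 0 -0.004 0.3; 0 0.003 0 -0.004 0.3; 0 0 0 0 0.3; 0 0 0 0 0.3"
}}

```text
time: 11.18
tool_pos: [656.8, 90.1, 82.2]
tcp_rot: [180.0, 0.0, 179.3]
ft_force: [-0.3, 0.2, -0.0]
finger_gap: 29.6
grip_force: 0.0
```

Emit:
{"method": "apply_moves", "body": {
  "series": "0 0.003 0 -0.004 0.3; 0 0 0 0 0.3; 0 0 0 0 0.3"
}}

```text
time: 11.43
tool_pos: [656.8, 90.8, 82.2]
tcp_rot: [180.0, -0.0, 179.8]
ft_force: [0.5, 0.1, -0.4]
finger_gap: 30.1
grip_force: 0.0
```

Emit:
{"method": "apply_moves", "body": {
  "series": "0 0.003 0 -0.003 0.3; 0 0 0 0 0.3; 0 0 0 0 0.3"
}}

```text
time: 11.68
tool_pos: [656.8, 91.5, 82.2]
tcp_rot: [-180.0, -0.0, -179.9]
ft_force: [-0.7, -0.9, 0.1]
finger_gap: 29.7
grip_force: 0.4
```

Emit:
{"method": "apply_moves", "body": {
  "series": "0 0.003 0 -0.003 0.3; 0 0 0 0 0.3; 0 0 0 0 0.3"
}}

```text
time: 11.93
tool_pos: [656.8, 92.4, 82.2]
tcp_rot: [-180.0, 0.0, -179.5]
ft_force: [-0.1, -1.6, 0.5]
finger_gap: 29.6
grip_force: 0.7
```

Emit:
{"method": "apply_moves", "body": {
  "series": "0 0.003 0 -0.003 0.3; 0 0 0 0 0.3; 0 0 0 0 0.3"
}}

```text
time: 12.18
tool_pos: [656.9, 93.4, 82.2]
tcp_rot: [-180.0, 0.0, -179.2]
ft_force: [-0.6, -1.6, 1.2]
finger_gap: 29.9
grip_force: 0.8
```

```bash
python3 - <<'E'
from h import *
for t in('top1',):
    pass
s=grab('top','top5'); P=cloud(s)
s0=load('side3'); s5=grab('side','side5')
# heights of points near the knob seen by side cam
P=cloud(s5); d=np.hypot(P[...,0]-655,P[...,1]-92)
m=(d<30); print(np.c_[np.argwhere(m),P[m]].round(0)[::12].tolist()[:60])
E
```

```text
[[42.0, 259.0, 667.0, 68.0, 491.0], [43.0, 262.0, 658.0, 71.0, 491.0], [44.0, 260.0, 657.0, 80.0, 491.0], [45.0, 254.0, 669.0, 87.0, 490.0], [45.0, 266.0, 645.0, 74.0, 489.0], [46.0, 257.0, 656.0, 94.0, 491.0], [46.0, 269.0, 639.0, 72.0, 487.0], [47.0, 259.0, 649.0, 96.0, 491.0], [48.0, 251.0, 662.0, 108.0, 491.0], [49.0, 248.0, 664.0, 117.0, 491.0], [141.0, 273.0, 629.0, 105.0, 261.0], [144.0, 268.0, 638.0, 115.0, 256.0], [161.0, 270.0, 646.0, 102.0, 194.0], [162.0, 269.0, 645.0, 109.0, 195.0], [163.0, 269.0, 645.0, 110.0, 193.0], [164.0, 269.0, 646.0, 108.0, 189.0], [165.0, 269.0, 646.0, 108.0, 185.0], [166.0, 269.0, 643.0, 114.0, 187.0], [167.0, 268.0, 644.0, 117.0, 185.0], [168.0, 267.0, 646.0, 120.0, 183.0], [168.0, 279.0, 641.0, 70.0, 153.0], [169.0, 279.0, 641.0, 72.0, 151.0], [170.0, 279.0, 641.0, 71.0, 146.0], [171.0, 278.0, 642.0, 75.0, 146.0], [172.0, 277.0, 642.0, 81.0, 146.0], [173.0, 275.0, 649.0, 81.0, 141.0], [174.0, 269.0, 645.0, 115.0, 161.0], [175.0, 264.0, 663.0, 113.0, 151.0], [175.0, 276.0, 649.0, 77.0, 131.0], [176.0, 272.0, 641.0, 107.0, 151.0], [177.0, 268.0,
[... 361 characters left out ...]
77.0, 649.0, 77.0, 89.0], [188.0, 278.0, 647.0, 75.0, 85.0], [189.0, 277.0, 643.0, 87.0, 92.0], [190.0, 277.0, 643.0, 87.0, 88.0], [191.0, 277.0, 642.0, 89.0, 86.0], [193.0, 267.0, 654.0, 121.0, 98.0], [194.0, 266.0, 658.0, 120.0, 93.0], [195.0, 269.0, 649.0, 120.0, 92.0], [196.0, 269.0, 653.0, 115.0, 84.0], [197.0, 270.0, 663.0, 96.0, 62.0], [198.0, 270.0, 662.0, 98.0, 61.0], [199.0, 270.0, 660.0, 102.0, 61.0], [200.0, 268.0, 665.0, 105.0, 58.0], [200.0, 280.0, 638.0, 85.0, 52.0], [201.0, 275.0, 644.0, 102.0, 59.0], [202.0, 271.0, 654.0, 107.0, 56.0], [202.0, 283.0, 626.0, 88.0, 51.0], [203.0, 279.0, 634.0, 97.0, 52.0], [204.0, 275.0, 643.0, 105.0, 51.0], [205.0, 272.0, 652.0, 107.0, 45.0]]
```

Depth puts the knob top at 105–107 mm (it was 117 on the plate), so the pin is home. I'll centre, open and retreat.

Emit:
{"method": "apply_moves", "body": {
  "series": "0 -0.007 0 0 0.3; 0 -0.006 0 0 0.2; 0 0 0 0 0; 0 0 0 0 -0.3; 0 0 0 0 -0.3"
}}

```text
time: 12.7
tool_pos: [656.9, 89.6, 82.2]
tcp_rot: [180.0, 0.0, -179.2]
ft_force: [0.7, -0.4, -0.1]
finger_gap: 55.6
grip_force: 0.0
```

Emit:
{"method": "apply_moves", "body": {
  "series": "0 0 -0.02 0 -0.3; 0 0 -0.05 0 -0.3; 0 0 -0.1 0 -0.3; 0 0 -0.12 0 -0.3; 0 0 -0.12 0 -0.3"
}}

```text
time: 13.12
tool_pos: [656.4, 89.5, 207.4]
tcp_rot: [180.0, -0.0, -179.2]
ft_force: [0.8, 0.0, 0.8]
finger_gap: 55.7
grip_force: 0.0
```

Emit:
{"method": "apply_moves", "body": {
  "series": "0.12 0 0 0 -0.3; 0.13 0 0 0 -0.3; 0.13 0 0 0 -0.3; 0.13 0 0 0 -0.3; 0.1 0 0 0 -0.3"
}}

```text
time: 13.53
tool_pos: [471.8, 87.0, 206.5]
tcp_rot: [180.0, 0.1, -179.2]
ft_force: [-0.0, -0.8, 0.5]
finger_gap: 55.2
grip_force: 0.0
```

Emit:
{"method": "apply_moves", "body": {
  "series": "0 0 0 0 -0.3; 0 0 0 0 -0.3; 0 0 0 0 -0.3; 0 0 0 0 -0.3; 0 0 0 0 -0.3"
}}

```text
time: 13.95
tool_pos: [475.0, 86.9, 205.9]
tcp_rot: [180.0, 0.1, -179.2]
ft_force: [-0.8, 0.1, -0.4]
finger_gap: 55.6
grip_force: 0.0
```

```bash
python3 - <<'E'
from h import *
s=grab('side','side6'); d=s['frame'][150:250,230:355]
cv2.imwrite('pics/i.png',cv2.resize(d,(750,600),interpolation=cv2.INTER_CUBIC))
P=cloud(s); m=(np.hypot(P[...,0]-655,P[...,1]-90)<25)&(P[...,2]>66)&(P[...,2]<130); q=P[m]
print(np.percentile(q[:,2],[5,50,90,98]), np.c_[np.argwhere(m),q].round(0)[::8].tolist())
s=grab('top','top6'); P=cloud(s); m=(np.hypot(P[...,0]-655,P[...,1]-90)<25)&(P[...,2]>95)&(P[...,2]<130); print(m.sum(),P[m].mean(0) if m.any() else '')
E
```

```text
[ 70.05332545  95.78100199 106.35221689 107.53661165] [[183.0, 270.0, 663.0, 88.0, 107.0], [184.0, 270.0, 661.0, 93.0, 107.0], [185.0, 269.0, 661.0, 97.0, 107.0], [186.0, 268.0, 662.0, 101.0, 105.0], [186.0, 276.0, 643.0, 90.0, 104.0], [187.0, 275.0, 645.0, 94.0, 103.0], [188.0, 274.0, 645.0, 98.0, 102.0], [189.0, 272.0, 650.0, 100.0, 99.0], [190.0, 270.0, 655.0, 103.0, 96.0], [191.0, 268.0, 663.0, 103.0, 89.0], [191.0, 276.0, 644.0, 91.0, 87.0], [192.0, 274.0, 647.0, 98.0, 88.0], [193.0, 272.0, 650.0, 104.0, 87.0], [194.0, 271.0, 653.0, 105.0, 83.0], [195.0, 272.0, 650.0, 104.0, 80.0], [196.0, 274.0, 649.0, 96.0, 72.0]]
77 [653.08168356  89.25765179 105.00138279]
```

View pics/i.png

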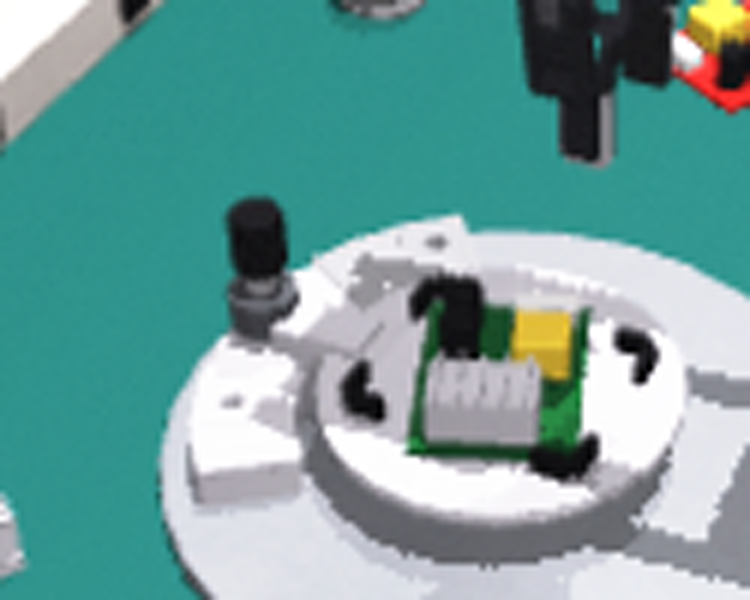

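The knob is down at (258,240) with its top at 107 mm. The far hole at (232,400) is free, the board is in its nest, and the gripper is clear.

```bash
python3 -c "
from h import *
print(hand_in())"
```

```text
the job is handed in; nothing more can be done
None
```

The pin is seated in the next hole (about 48.6°, 0.85 rad past home), the board is still in its nest, and the job is handed in; no verdict was returned.

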